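# Snap the dishcloth rail between its spring clips

## Robot

A 6-joint arm with a two-finger parallel gripper is mounted at the origin on the work surface. World frame = base frame: x ahead of the robot, y to its left, z up, the work surface at z = 0. Lengths are in m, angles in rad, forces in N, time in s.
With the tool pointing down it reaches from about 0.35 to 0.875 m from the base axis. Payload 4.2 kg.
Tool frame: the origin (TCP) lies midway between the tips of the shut fingers; the grasp point (between the pads) lies 19 mm behind it (robot.grip_point_offset is the distance from the TCP to the grasp point, in m); z points along the fingers, y is the direction in which the jaws open and shut (so a half turn about z gives the same grasp; the last joint's range is limited). The gripper opens to 85 mm and grips with 20 to 120 N. Pads are 22 mm wide; open, the fingers measure 114 mm over their backs; the gripper's body (76 mm by 85 mm) begins 54 mm behind the grasp point. The pads swing forward as they close: fully open they stand 13 mm farther back than shut.
Start: joints at [-0.994, 0.385, 0.008, 0, -1.194, -0.259], TCP at [0.195, -0.594, 0.231] pointing down, gripper open.
Joint ranges: [-3.14, 3.14], [-1.21, 2.06], [-1.07, 1.41], [-3.16, 2.05], [-2.99, -0.16], [-3.1, 3.1]. Speed limits (rad/s): [2.79, 2.79, 3.14, 3.14, 3.14, 3.14].

## Interface

Orientations are given as a unit quaternion [x, y, z, w].
In Python, from workcell import robot gives the robot as it stands.
- The arm moves only by the tool apply_moves, never from a script. Its arguments are lists of equal length, an entry for each row: "turn": the turn, a rotation vector about the tool's x, y, z in rad, a list of three; "offset": the shift along the tool's x, y, z in m, a list of three; "fingers": the closure, from -1 (fully open) to 1 (shut). A call has 1 to 8 rows; each row is the pose to reach, as a shift and turn from the pose commanded when the call began, along the tool's axes at that moment; what a row does not reach only later rows make up. A row lasts 1/10 s, in which the tool goes at most 50 mm and 8.59 degrees, less where a joint would pass 70% of its speed; a pose out of reach is approached as far as the arm can. A call with a gripper value outside its range is refused whole. The fingers move at their own pace and stop on an object; the grip force is fixed at half the most. Time passes only in rows, so rows that repeat a pose let the fingers close. It gives the time, the measured TCP pose, the force and the opening at its end, in the units of the state.
- robot.state(): the state, without advancing time (a new reading comes with each control period).
- robot.grab_frame(name): name is "scene" or "top" or "wrist"; returns a dict with "image" (384x512x3 uint8, red, green, blue), "intrinsics" (3x3 intrinsics, pixels), "view" (4x4, takes a point from world to camera coordinates). Camera axes: x right, y down, z forward; pixel columns grow to the right and rows downward; lengths in m; the calibration is good to about 2 mm. A picture is of the moment at which its call begins. There is no depth.
- robot.job_done(): hands the job in, once; it reports no verdict.
Trained networks look in a picture, given as the dict that the camera call returned (one of the last four; its "shot" number tells which), for a name from the list of things; names that differ only in an ending like _2 or _b are one class to them, and where a whole thing is asked for, a point or a joint stands for the part that bears it (a point fixed in the world has none). Each returns a list of dicts, best first, with "conf" (0 to 1); they miss things now and then, are a little off and sometimes report something else, mostly with a low value. They report only what shows in the picture. A call takes as long as a camera call. They do not tell look-alikes from the thing itself.
- robot.spot_in(target, picture): "rect" ([left, top, right, bottom] in pixels, round what is visible of it).
- robot.mark_of(target, picture): "uv" ([column, row] in pixels: a listed point, or the origin of a listed thing).
The state is a dict: "clock": time; "qpos": joint angles; "qvel": joint speeds; "effort": joint torques, N m; "tool_pos": TCP position; "tool_rot": TCP orientation; "ft_force": force on the tool from outside, world axes, zero at the start; "moment": the same for the moment, N m; "width": finger opening in m.
Only numpy, scipy, OpenCV 4.12 (cv2) and the standard library are available. Lean on these libraries where they do the work, as an engineer would, in place of code of your own. Each camera call takes 0.05 s, during which the arm holds its last target.

## Task

The rail of the dishcloth stand has been taken out for washing: pick up the steel rod by its red grip and press it down between the stand's two spring clips until it snaps fully home on both sides, resting in the saddles. Ease it in without forcing it, let go of it, and leave the cruet, plate and ladle where they are.

Things in the scene. Friction and masses are not known exactly. Their poses are not given: they have to be found in the camera images.
- rod: the loose rail: a steel rod 180 mm long, 20 mm thick, 0.1 to 0.2 kg, the last 8 mm at each end chamfered at 45 degrees to a flat end face 4 mm across. A red square grip (70 mm long, 22 wide, 24 high as it lies) round its middle keeps it from rolling. Origin on its axis at mid-length, 12 mm above the counter as it lies; y runs along the rod, z up
- stand: the fixed stand. Origin: centre of the underside of its dark base (100 x 210 x 12 mm); y along the rail direction, z up. A carriage above the base bears two white V saddles, open upwards, at y = +73 and -73 mm and outside them two upright leaf springs with brass rollers (7 mm thick, 167 mm apart at rest, symmetrical). The rod goes in level from above, along y, centred on x = 0, y = 0
- rail_mid (a point): a point fixed to the stand 91 mm straight above its origin. The carriage is clamped at a height that is not measured: the axis of a fully seated rod passes anywhere from 13 mm below to 13 mm above this point, to be found by feel or sight. The stand's top is 12 mm above the seated axis; between the saddles nothing is higher than 25 mm below that axis
- clip_left (a joint): outward angle (rad) of the leaf spring at the stand's +y end: 0 at rest, about 0.11 as an end face passes its roller, 0 to 0.06 with the rod home. The rod meets the rollers with its axis about 15 mm above the seated height; the slow push rises to about 11 N at 10 mm, is gone by 7 mm, and below 5 mm the rollers draw the rod down with 3 to 6 N into the saddles, a hard stop
- clip_right (a joint): the same for the leaf spring at the stand's -y end; its roller is 57 mm above its hinge. A contact force of more than 35 N between rod and stand (the clips' own squeeze of about 15 N included) bends the clips
- cruet: bystander: small green glass cruet with a cork-coloured stopper, 62 mm across, 140 mm high; origin at the centre of its underside
- plate: bystander: green melamine plate, 190 mm across, 20 mm high; origin at the centre of its underside
- ladle: bystander: red silicone ladle lying on the counter, bowl 84 mm across and 34 mm high, 297 mm long overall, up to 44 mm high; origin under the bowl's centre, the handle runs along its +y axis
Things that resemble listed ones, but are neither listed nor needed, are in the scene too. Several things look just like the rod: the one meant starts farthest from the robot's base. Of the things that look like the stand, the larger one is meant.

How it is judged:
By the outcome, as a careful person would: the job done as asked, in the order asked, and still so for the second after the job is handed in, with the robot touching nothing.
It also fails if it takes over 54 s, if anything falls off the work surface, if the arm or the gripper's body presses on something with over 40 N, if the wrist force passes 120 N, or if a joint passes its speed limit or range.

## Working session

There is one attempt and no reset: what is moved stays moved. The work goes in short steps, Python scripts to look and compute and a tool call to move; the robot and the scene stay as the last step left them, time stands still between calls to the robot, and variables do not carry over. Pictures are saved under pics/ and viewed, and the job is handed in when it is done.

Besides the shell and the picture viewer there is one more tool, called after ">>>" as a command line: name --argument value ..., lists and objects as JSON in quotes. apply_moves: Moves the arm, as the interface text tells. Its arguments: {"type":"object","properties":{"turn":{"type":"array"},"offset":{"type":"array"},"fingers":{"type":"array"}},"required":["turn","offset","fingers"]}

```bash
ls; mkdir -p pics; cat > h.py <<'E'
import numpy as np, cv2
from workcell import robot
from scipy.spatial.transform import Rotation as R
def save(p,n,crop=None,s=1):
    im=p["image"][:,:,::-1]
    if crop: im=im[crop[1]:crop[3],crop[0]:crop[2]]
    if s!=1: im=cv2.resize(im,None,fx=s,fy=s,interpolation=cv2.INTER_CUBIC)
    cv2.imwrite("pics/"+n,im)
def ray(p,uv):
    K=np.array(p["intrinsics"]);V=np.array(p["view"])
    d=V[:3,:3].T@np.linalg.solve(K,[uv[0],uv[1],1.]);c=-V[:3,:3].T@V[:3,3]
    return c,d/np.linalg.norm(d)
def onz(p,uv,z):
    c,d=ray(p,uv);return c+d*(z-c[2])/d[2]
def tri(obs):
    A=np.zeros((3,3));b=np.zeros(3)
    rs=[ray(p,u) for p,u in obs]
    for c,d in rs:
        M=np.eye(3)-np.outer(d,d);A+=M;b+=M@c
    x=np.linalg.solve(A,b);return x,[np.linalg.norm((np.eye(3)-np.outer(d,d))@(x-c)) for c,d in rs]
def proj(p,X):
    V=np.array(p["view"]);c=V[:3,:3]@np.array(X)+V[:3,3];u=np.array(p["intrinsics"])@c;return u[:2]/u[2]
E
python3 - <<'E'
from h import *
np.set_printoptions(precision=4,suppress=True)
s=robot.state();print(s)
for n in("scene","top","wrist"):
    p=robot.grab_frame(n);save(p,n+"0.png",s=1.5)
    V=np.array(p["view"]);print(n,-V[:3,:3].T@V[:3,3],np.array(p["intrinsics"])[0])
    for t in("rod","stand","rail_mid","cruet","plate","ladle"):
        for d in robot.mark_of(t,p): 
            print(n,t,d["conf"],np.round(d["uv"],1), np.round(onz(p,d["uv"],{"rod":.012,"rail_mid":.091}.get(t,0)),3))
E
```

```text
pics
{'clock': 0.0, 'qpos': array([-0.9944,  0.3856,  0.0066, -0.0005, -1.194 , -0.2586]), 'qvel': array([-0.    , -0.0008, -0.0012, -0.0002, -0.    ,  0.0011]), 'effort': array([  0.0015, -39.2285,  18.8407,   4.1863,  -0.0046,  -0.    ]), 'tool_pos': array([ 0.1951, -0.5931,  0.2302]), 'tool_rot': array([-0.1581,  0.9874,  0.0011, -0.0002]), 'ft_force': array([ 0.3298,  0.3922, -0.7061]), 'moment': array([0.0269, 0.0294, 0.0634]), 'width': 0.08529933281212614}
scene [ 1.1586 -0.5497  0.5863] [436.9229   0.     255.4223]
scene rod 0.8 [134.3 187.3] [ 0.307 -0.185  0.012]
scene rod 0.61 [167.6 221.1] [ 0.474 -0.195  0.012]
scene stand 0.82 [303.6 172.6] [0.511 0.19  0.   ]
scene stand 0.62 [262.6 145.8] [0.33  0.209 0.   ]
scene rail_mid 0.82 [306.4 142.7] [0.517 0.185 0.091]
scene rail_mid 0.72 [263.9 124.2] [0.368 0.178 0.091]
scene cruet 0.63 [275.1 228.9] [ 0.633 -0.028  0.   ]
scene plate 0.66 [388.9 203.4] [0.738 0.24  0.   ]
scene ladle 0.82 [168.3 327.5] [ 0.707 -0.338  0.   ]
top [ 0.4447 -0.014   0.9506] [384.4643   0.     256.7182]
top rod 0.94 [335.3 283.5] [ 0.32  -0.203  0.012]
top rod 0.76 [328.3 223.5] [ 0.464 -0.191  0.012]
top stand 0.82 [168.9 209.3] [0.505 0.2   0.   ]
top stand 0.6 [160.8 284.9] [0.322 0.218 0.   ]
top rail_mid 0.71 [161.8 210. ] [0.498 0.196 0.091]
top rail_mid 0.65 [153.9 289.4] [0.324 0.211 0.091]
top cruet 0.81 [262.1 155.8] [ 0.636 -0.032  0.   ]
top cruet 0.42 [154.8 117.3] [0.739 0.238 0.   ]
top plate 0.64 [154.1 117.2] [0.739 0.24  0.   ]
top ladle 0.94 [381.4 124.7] [ 0.711 -0.336  0.   ]
wrist [ 0.1241 -0.6178  0.3735] [265.7235   0.     263.2409]
wrist rod 0.88 [423.8 371.2] [ 0.464 -0.201  0.012]
wrist rod 0.75 [473.5 303.6] [ 0.307 -0.194  0.012]
```

View pics/scene0.png

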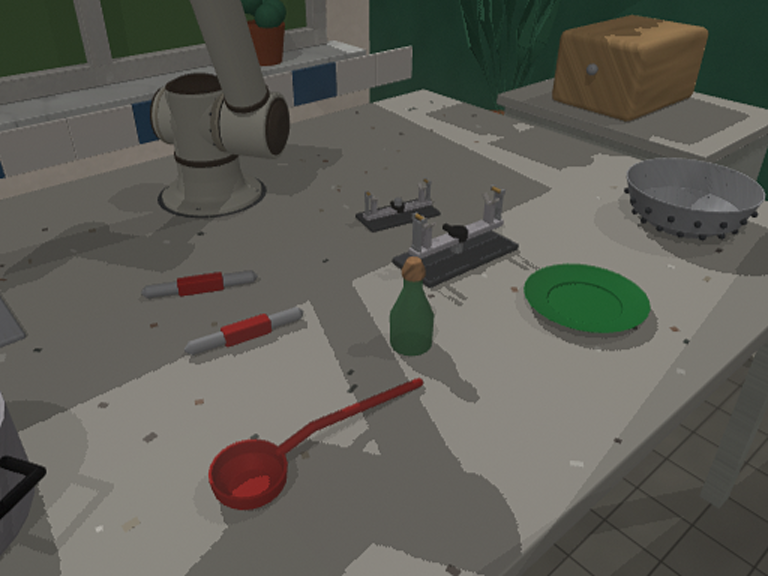

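View pics/top0.png

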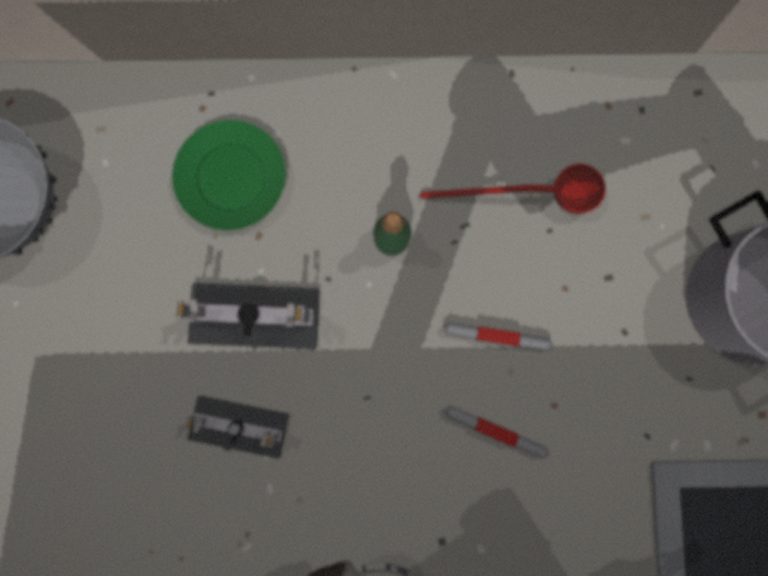

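View pics/wrist0.png

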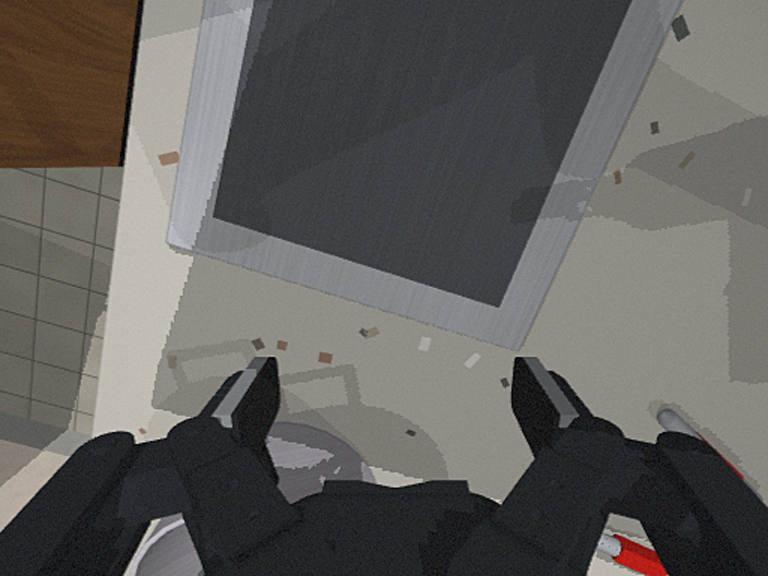

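```bash
python3 - <<'E'
from h import *
np.set_printoptions(precision=4,suppress=True)
p=robot.grab_frame("top");q=robot.grab_frame("scene")
a=cv2.resize(p["image"][195:325,280:385],None,fx=4,fy=4,interpolation=cv2.INTER_CUBIC)
b=cv2.resize(q["image"][90:210,225:365],None,fx=4,fy=4,interpolation=cv2.INTER_CUBIC)[:480,:400]
b=cv2.resize(q["image"][170:250,90:210],(360,240),interpolation=cv2.INTER_CUBIC)
a2=np.zeros((520,790,3),np.uint8);a2[:,:420]=a[:520];a2[:240,425:785]=b
c=cv2.resize(q["image"][110:200,230:365],(360,240),interpolation=cv2.INTER_CUBIC);a2[260:500,425:785]=c
cv2.imwrite("pics/crop1.png",a2[:,:,::-1])
# red segmentation
for pic,box in((p,(290,210,370,240)),(p,(290,265,370,310)),(q,(120,200,210,240))):
    x0,y0,x1,y1=box
    h=cv2.cvtColor(pic["image"],cv2.COLOR_RGB2HSV)[y0:y1,x0:x1]
    m=((h[...,1]>140)&((h[...,0]<10)|(h[...,0]>170))&(h[...,2]>50)).astype(np.uint8)
    r=cv2.minAreaRect(np.argwhere(m)[:,::-1].astype(np.float32)); print(r[0][0]+x0,r[0][1]+y0,r[1],r[2])
    bx=cv2.boxPoints(r)+[x0,y0]; e=[ (bx[0]+bx[1])/2,(bx[2]+bx[3])/2,(bx[1]+bx[2])/2,(bx[3]+bx[0])/2]
    for k in e: print(k,onz(pic,k,.024 if pic is p else .012))
E
```

```text
332.1063575744629 223.79095268249512 (27.047409057617188, 7.664256572723389) 8.53076457977295
[318.7323 221.7848] [ 0.4678 -0.1656  0.024 ]
[345.4804 225.7971] [ 0.4572 -0.2296  0.024 ]
[332.6748 220.0012] [ 0.4715 -0.1993  0.024 ]
[331.5379 227.5807] [ 0.4534 -0.1959  0.024 ]
331.226806640625 287.9896926879883 (28.0235538482666, 7.716630935668945) 23.96249008178711
[318.4227 282.299 ] [ 0.3249 -0.1603  0.024 ]
[344.0309 293.6804] [ 0.2976 -0.22    0.024 ]
[332.7938 284.4639] [ 0.3194 -0.1942  0.024 ]
[329.6598 291.5155] [ 0.3031 -0.1862  0.024 ]
163.95000457763672 219.3499984741211 (13.281564712524414, 32.57145690917969) 71.56504821777344
[161.85 213.05] [ 0.4404 -0.1892  0.012 ]
[166.05 225.65] [ 0.4853 -0.2059  0.012 ]
[179.4 214.2] [ 0.4692 -0.1622  0.012 ]
[148.5 224.5] [ 0.4576 -0.232   0.012 ]
```

View pics/crop1.png

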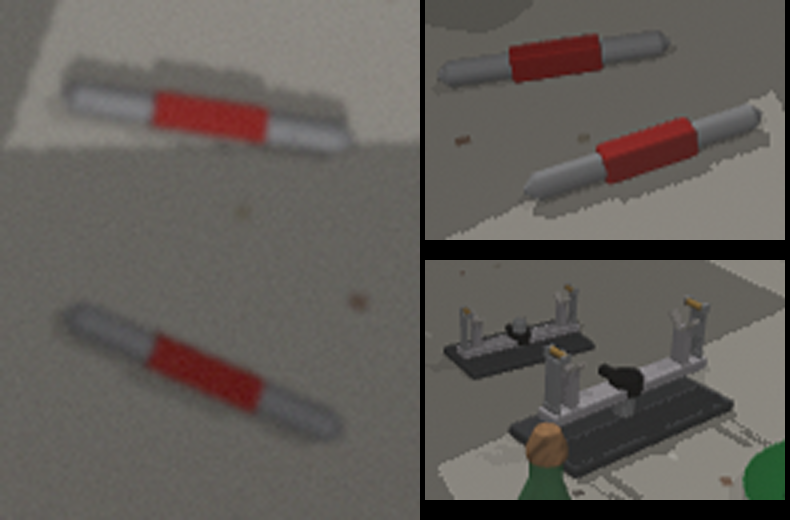

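Rods: at top-image pixels (332,224), about (0.463,-0.197), 0.50 m from the base, and (331,288), about (0.31,-0.19), 0.37 m away. The first is farther, so it is the one meant. The crop confirms two rods only. Of the stands, the one at (165,209) is larger than the one at (158,287), so it is meant.

>>> apply_moves --turn '[[0, 0, -0.15], [0, 0, -0.3], [0, 0, -0.45], [0, 0, -0.6], [0, 0, -0.75], [0, 0, -0.89], [0, 0, -1.03], [0, 0, -1.09]]' --offset '[[-0.038, 0.029, 0], [-0.076, 0.058, 0], [-0.114, 0.088, 0], [-0.152, 0.117, 0], [-0.19, 0.146, 0], [-0.228, 0.175, 0], [-0.266, 0.205, 0], [-0.304, 0.234, 0]]' --fingers '[-1, -1, -1, -1, -1, -1, -1, -1]'

```text
clock: 1.95
tool_pos: [0.4118, -0.2746, 0.2318]
tool_rot: [-0.649, 0.761, -0.0, 0.0]
ft_force: [0.7, -1.0, 0.1]
width: 0.0853
```

```bash
cat >> h.py <<'E'
np.set_printoptions(precision=4,suppress=True)
def need(target, yaw_y):
    """offset (tool axes) + turn to reach world TCP target with y_tool at yaw angle, tool down"""
    s=robot.state();T=R.from_quat(s["tool_rot"]).as_matrix()
    y=np.array([np.cos(yaw_y),np.sin(yaw_y),0]);z=np.array([0,0,-1.]);x=np.cross(y,z)
    Rt=np.stack([x,y,z],1)
    return T.T@(np.array(target)-s["tool_pos"]), R.from_matrix(T.T@Rt).as_rotvec()
def st():
    s=robot.state();T=R.from_quat(s["tool_rot"]).as_matrix()
    print(s["clock"],s["tool_pos"],"yaw",np.degrees(np.arctan2(T[1,1],T[0,1])),"tilt",T[:2,2],"F",s["ft_force"],"w",s["width"],"q",s["qpos"])
E
python3 - <<'E'
from h import *
st();print(need([.463,-.197,.20],np.radians(170.6)))
E
```

```text
1.95 [ 0.4118 -0.2746  0.2318] yaw 170.88689264192766 tilt [ 0.0009 -0.0004] F [ 0.6959 -1.0217  0.0944] w 0.08529605913567326 q [-0.2594  0.1616 -0.3022  0.0001 -1.106   0.1003]
(array([-0.0848, -0.0383,  0.0318]), array([-0.001 , -0.0002,  0.005 ]))
```

>>> apply_moves --turn '[[0, 0, 0], [0, 0, 0], [0, 0, 0]]' --offset '[[-0.04, -0.018, 0.015], [-0.068, -0.034, 0.03], [-0.068, -0.034, 0.03]]' --fingers '[-1, -1, -1]'

```text
clock: 2.25
tool_pos: [0.4565, -0.212, 0.1995]
tool_rot: [-0.649, 0.761, 0.001, -0.001]
ft_force: [0.4, -0.1, -0.9]
width: 0.0855
```

```bash
python3 - <<'E'
from h import *
p=robot.grab_frame("wrist");st();save(p,"w1.png",s=1.5)
np.save("w1.npy",p,allow_pickle=True)
V=np.array(p["view"]);print(-V[:3,:3].T@V[:3,3],V[2,:3])
for d in robot.mark_of("rod",p): print(d["conf"],d["uv"],onz(p,d["uv"],.012))
E
```

```text
2.3 [ 0.456  -0.2133  0.2004] yaw 170.85437938740566 tilt [-0.002   0.0003] F [-0.6812  0.3789  0.3002] w 0.08540408664248321 q [-0.1145  0.2057 -0.3303 -0.0001 -1.0367 -0.0451]
[ 0.4457 -0.2874  0.3416] [ 0.044   0.2933 -0.955 ]
0.91 [378.2, 170.0] [ 0.3125 -0.1899  0.012 ]
0.73 [260.2, 180.6] [ 0.4627 -0.1998  0.012 ]
```

View pics/w1.png

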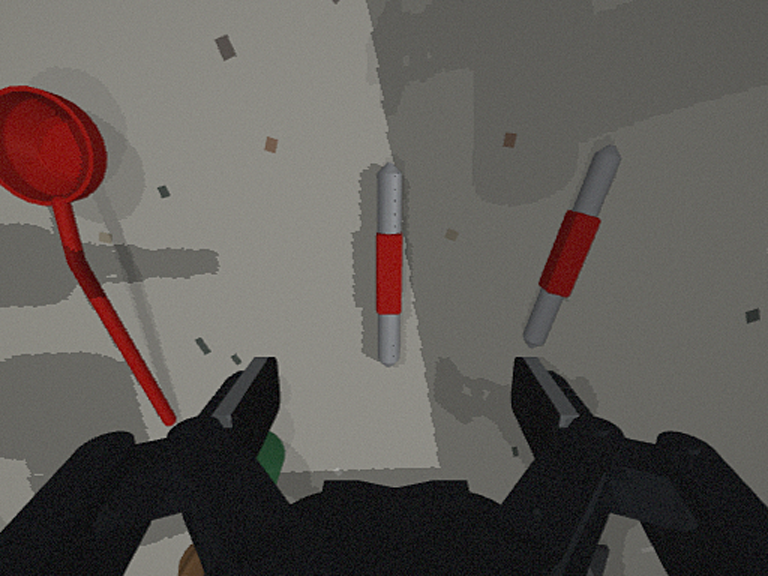

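```bash
python3 - <<'E'
from h import *
p=np.load("w1.npy",allow_pickle=True).item()
t=robot.grab_frame("top")
def red(pic,box):
    x0,y0,x1,y1=box
    h=cv2.cvtColor(pic["image"],cv2.COLOR_RGB2HSV)[y0:y1,x0:x1]
    m=((h[...,1]>140)&((h[...,0]<10)|(h[...,0]>170))&(h[...,2]>50)).astype(np.uint8)
    r=cv2.minAreaRect(np.argwhere(m)[:,::-1].astype(np.float32)); bx=cv2.boxPoints(r)+[x0,y0]
    return bx,bx.mean(0)
bx,c=red(p,(245,140,280,220)); print(bx,c)
e=sorted([(bx[i]+bx[(i+1)%4])/2 for i in range(4)],key=lambda v:v[1])
for k in (e[0],e[-1],c): print(k,onz(p,k,.024))
print("ends z=.012",[onz(p,k,.012) for k in((392/1.5,163/1.5),(388.5/1.5,366/1.5))])
im=t["image"];save(t,"t2.png",(280,180,400,260),5)
bt,ct=red(t,(290,205,375,245));print(ct); print(tri([(p,c),(t,ct)]))
print([robot.mark_of("rod",t)])
E
```

```text
[[251. 155.]
 [267. 155.]
 [267. 209.]
 [251. 209.]] [259. 182.]
[259. 155.] [ 0.4584 -0.2347  0.024 ]
[259. 209.] [ 0.4696 -0.1661  0.024 ]
[259. 182.] [ 0.4639 -0.2015  0.024 ]
ends z=.012 [array([ 0.4472, -0.2867,  0.012 ]), array([ 0.479 , -0.1103,  0.012 ])]
[290. 205.]
(array([ 0.5045, -0.1236, -0.259 ]), [np.float64(0.024444197271927367), np.float64(0.024444197271927478)])
[[{'uv': [332.6, 286.2], 'conf': 0.94}]]
```

View pics/t2.png

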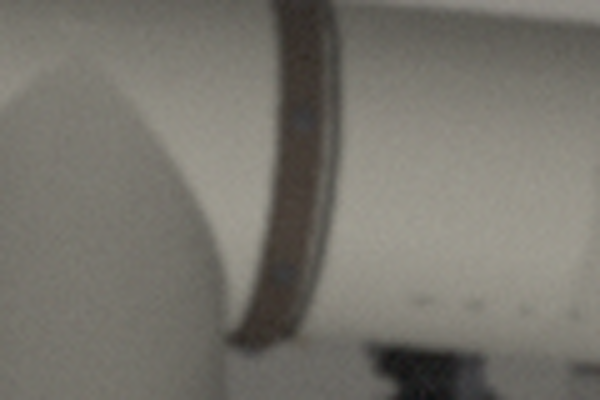

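>>> apply_moves --turn '[[0, 0, -0.02], [0, 0, -0.04], [0, 0, -0.06], [0, 0, -0.09], [0, 0, -0.12], [0, 0, -0.16], [0, 0, -0.16], [0, 0, -0.16]]' --offset '[[-0.045, 0.002, -0.01], [-0.09, 0.003, -0.02], [-0.135, 0.005, -0.03], [-0.18, 0.006, -0.04], [-0.225, 0.007, -0.05], [-0.27, 0.009, -0.05], [-0.315, 0.01, -0.05], [-0.34, 0.01, -0.05]]' --fingers '[-1, -1, -1, -1, -1, -1, -1, -1]'

```text
clock: 3.25
tool_pos: [0.5014, 0.124, 0.2522]
tool_rot: [-0.706, 0.708, -0.0, 0.001]
ft_force: [-0.1, 0.0, 0.6]
width: 0.0856
```

>>> apply_moves --turn '[[0, 0, 0], [0, 0, 0]]' --offset '[[0, 0, 0], [0, 0, 0]]' --fingers '[-1, -1]'

```text
clock: 3.45
tool_pos: [0.5009, 0.1216, 0.2516]
tool_rot: [-0.706, 0.708, -0.0, 0.0]
ft_force: [-0.1, -0.4, -0.2]
width: 0.0854
```

```bash
python3 - <<'E'
from h import *
p=robot.grab_frame("wrist");st();save(p,"w2.png",s=1.5)
np.save("w2.npy",p,allow_pickle=True)
for n in("stand","rail_mid","clip_left"):
  for d in robot.mark_of(n,p): print(n,d["conf"],d["uv"],onz(p,d["uv"],0 if n=="stand" else .091))
E
```

```text
3.5 [0.5008 0.1211 0.2516] yaw 179.7455778480367 tilt [0.0002 0.0001] F [-0.5564  0.4272  0.1997] w 0.08508820624174147 q [ 0.5527  0.1823 -0.2245  0.     -1.1639 -0.5571]
stand 0.7 [369.9, 223.1] [0.33   0.2231 0.    ]
rail_mid 0.78 [257.0, 233.9] [0.5097 0.1964 0.091 ]
rail_mid 0.71 [389.5, 241.3] [0.3419 0.2072 0.091 ]Traceback (most recent call last):
  File "<stdin>", line 5, in <module>
ValueError: it knows: cruet, ladle, plate, rail_mid, rod, stand
```

View pics/w2.png

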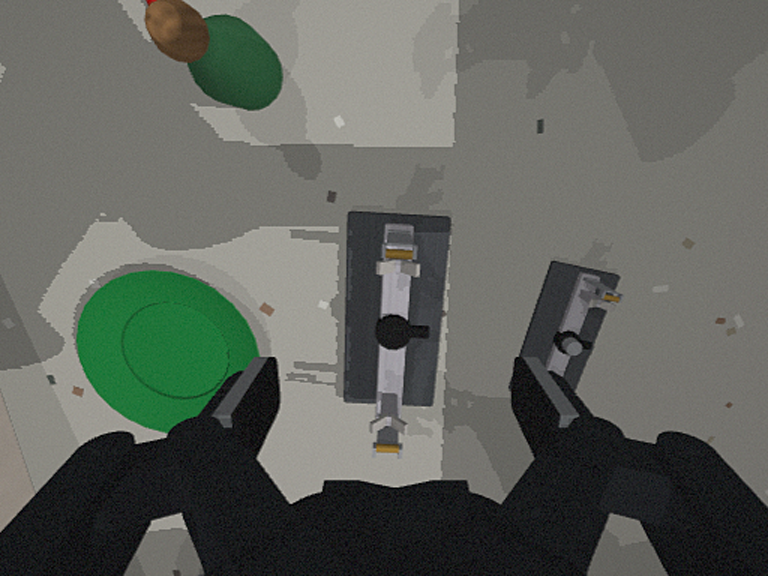

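>>> apply_moves --turn '[[0, 0, 0.005], [0, 0, 0.005], [0, 0, 0.005], [0, 0, 0.005], [0, 0, 0.005]]' --offset '[[-0.04, 0.0, 0.01], [-0.08, 0, 0.02], [-0.11, 0, 0.02], [-0.11, 0, 0.02], [-0.11, 0, 0.02]]' --fingers '[-1, -1, -1, -1, -1]'

```text
clock: 4.1
tool_pos: [0.5012, 0.2317, 0.2313]
tool_rot: [-0.704, 0.71, -0.0, -0.0]
ft_force: [0.0, 0.9, 0.0]
width: 0.085
```

```bash
python3 - <<'E'
from h import *
p=robot.grab_frame("wrist");st();save(p,"w3.png",s=1.5)
np.save("w3.npy",p,allow_pickle=True)
for n in("stand","rail_mid"):
  for d in robot.mark_of(n,p): print(n,d["conf"],d["uv"],onz(p,d["uv"],0 if n=="stand" else .091))
p2=np.load("w2.npy",allow_pickle=True).item()
def brass(p,box):
    x0,y0,x1,y1=box
    h=cv2.cvtColor(p["image"],cv2.COLOR_RGB2HSV)[y0:y1,x0:x1]
    m=((h[...,0]>12)&(h[...,0]<28)&(h[...,1]>110)&(h[...,2]>70)).astype(np.uint8)
    n,l,s,c=cv2.connectedComponentsWithStats(m)
    for i in range(1,n):
        if s[i,4]>8: print(s[i]+[x0,y0,0,0,0],c[i]+[x0,y0])
brass(p2,(220,130,320,330));print();brass(p,(200,50,340,330))
E
```

```text
4.15 [0.5012 0.2312 0.2314] yaw 179.47406171101525 tilt [-0.0001 -0.0002] F [ 0.6496 -0.5325 -0.3827] w 0.08538953382199244 q [ 0.7259  0.2608 -0.1729  0.     -1.1373 -0.7351]
stand 0.88 [385.9, 156.7] [0.3282 0.2224 0.    ]
stand 0.81 [261.0, 137.2] [0.5047 0.1939 0.    ]
rail_mid 0.89 [411.4, 165.0] [0.3417 0.2154 0.091 ]
rail_mid 0.6 [258.8, 151.1] [0.5064 0.1991 0.091 ]
[257 166  18   7 103] [265.7476 169.0583]
[251 296  15   6  79] [258.0633 298.4684]

[255  53  22   9 159] [265.3774  57.    ]
[249 226  17   7 103] [257.0388 228.767 ]
```

View pics/w3.png

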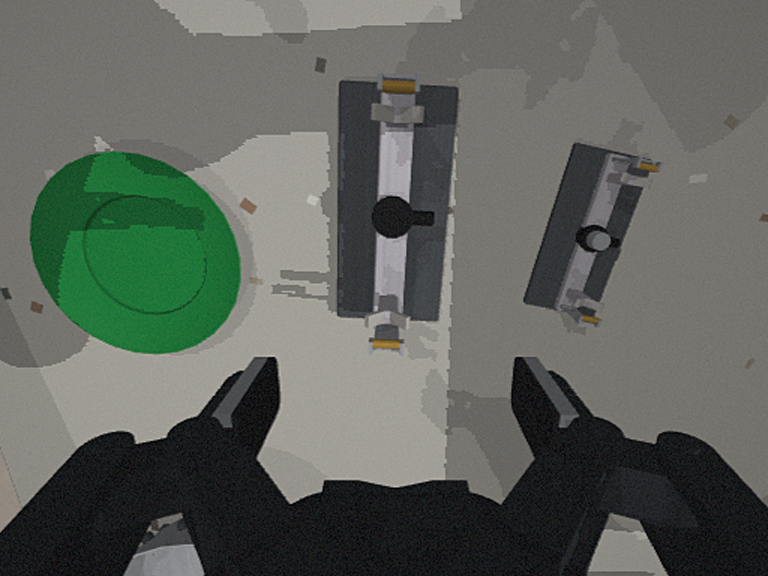

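```bash
python3 - <<'E'
from h import *
p2=np.load("w2.npy",allow_pickle=True).item();p3=np.load("w3.npy",allow_pickle=True).item()
for n,a,b in [("R-",(265.7,169.1),(265.4,57.0)),("R+",(258.06,298.5),(257.04,228.8))]:
    print(n,tri([(p2,a),(p3,b)]))
k=np.array
print("base2",[onz(p2,k(u)/1.5,.012) for u in((348,211),(451,217),(433,405),(344,402))])
print("base3",[onz(p3,k(u)/1.5,.012) for u in((340,81),(459,87),(439,321),(336,317))])
def mont(p,box,s): return cv2.resize(p["image"][box[1]:box[3],box[0]:box[2]],None,fx=s,fy=s,interpolation=cv2.INTER_CUBIC)
A=[mont(p2,(240,140,290,190),7),mont(p2,(235,265,285,315),7),mont(p3,(240,45,290,95),7),mont(p3,(235,195,285,245),7)]
cv2.imwrite("pics/m.png",cv2.resize(np.vstack([np.hstack(A[:2]),np.hstack(A[2:])]),(600,600))[:,:,::-1])
s=robot.grab_frame("scene");save(s,"s2.png",(250,110,360,195),7)
np.save("s2.npy",s,allow_pickle=True)
E
```

```text
R- (array([0.4989, 0.1105, 0.1033]), [np.float64(5.08795948492829e-05), np.float64(5.087959484937484e-05)])
R+ (array([0.5091, 0.2841, 0.1026]), [np.float64(0.00014837419673358924), np.float64(0.00014837419673355943)])
base2 [array([0.546 , 0.0895, 0.012 ]), array([0.4482, 0.0955, 0.012 ]), array([0.4601, 0.302 , 0.012 ]), array([0.5583, 0.2979, 0.012 ])]
base3 [array([0.5457, 0.0916, 0.012 ]), array([0.4481, 0.0968, 0.012 ]), array([0.4594, 0.3038, 0.012 ]), array([0.5597, 0.2989, 0.012 ])]
```

View pics/m.png

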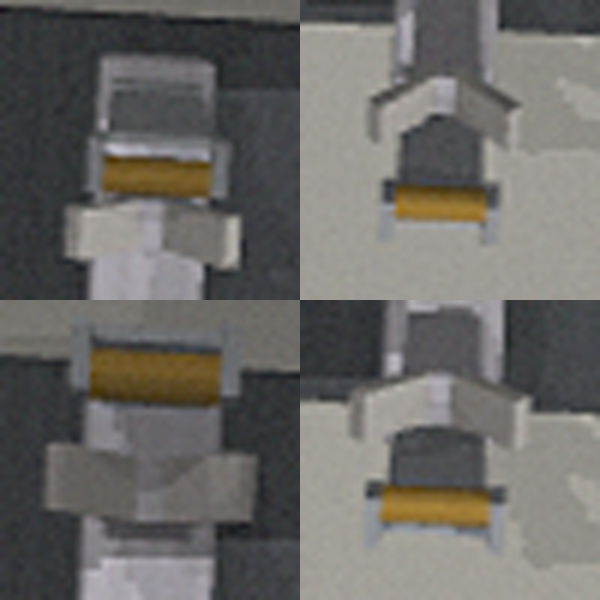

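View pics/s2.png

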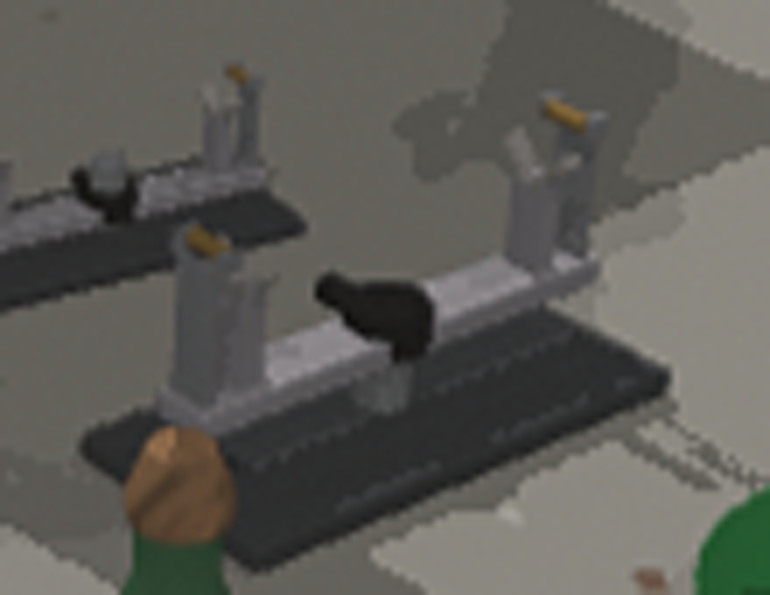

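>>> apply_moves --turn '[[0, 0, 0], [0, 0, 0.02], [0, 0, 0.05], [0, 0, 0.08], [0, 0, 0.11], [0, 0, 0.14], [0, 0, 0.16], [0, 0, 0.16]]' --offset '[[0.048, 0.004, 0], [0.096, 0.008, 0], [0.144, 0.012, 0], [0.192, 0.016, 0], [0.24, 0.02, 0], [0.288, 0.024, 0.01], [0.336, 0.028, 0.02], [0.384, 0.032, 0.03]]' --fingers '[-1, -1, -1, -1, -1, -1, -1, -1]'

```text
clock: 5.1
tool_pos: [0.4652, -0.154, 0.2017]
tool_rot: [-0.645, 0.764, -0.001, 0.001]
ft_force: [1.4, 1.1, 0.3]
width: 0.0852
```

```bash
python3 - <<'E'
from h import *
st();print(need([.463,-.199,.09],np.radians(170.2)))
E
```

```text
5.1 [ 0.4652 -0.154   0.2017] yaw 170.30341724374102 tilt [ 0.0018 -0.0001] F [1.4352 1.0522 0.2954] w 0.08523080736998245 q [ 0.0126  0.1798 -0.3606  0.0001 -1.0287 -0.1819]
(array([ 0.0448, -0.0052,  0.1117]), array([-0.0017,  0.0002,  0.0018]))
```

>>> apply_moves --turn '[[0, 0, 0], [0, 0, 0], [0, 0, 0], [0, 0, 0], [0, 0, 0]]' --offset '[[0.03, -0.003, 0.03], [0.044, -0.005, 0.07], [0.044, -0.005, 0.11], [0.044, -0.005, 0.11], [0.044, -0.005, 0.11]]' --fingers '[-1, -1, -1, -1, -1]'

```text
clock: 5.6
tool_pos: [0.4638, -0.1963, 0.092]
tool_rot: [-0.645, 0.764, -0.0, -0.0]
ft_force: [1.6, 0.2, 0.4]
width: 0.0853
```

```bash
python3 - <<'E'
from h import *
p=robot.grab_frame("wrist");st();save(p,"w4.png",s=1.5)
np.save("w4.npy",p,allow_pickle=True)
p1=np.load("w1.npy",allow_pickle=True).item()
h=cv2.cvtColor(p["image"],cv2.COLOR_RGB2HSV)
m=((h[...,1]>140)&((h[...,0]<10)|(h[...,0]>170))&(h[...,2]>50)).astype(np.uint8)
n,l,s,c=cv2.connectedComponentsWithStats(m)
for i in range(1,n):
    if s[i,4]>100: print(s[i],c[i],onz(p,c[i],.022))
print(proj(p,[.463,-.199,.022]))
i=[i for i in range(1,n) if s[i,4]>100]
i=min(i,key=lambda i:abs(c[i][0]-258))
print(tri([(p1,(259.3,182.2)),(p,c[i])]))
print(need([.463,-.199,.005],np.radians(170.2)))
E
```

```text
5.65 [ 0.465  -0.1961  0.0932] yaw 170.40585180071955 tilt [ 0.0029 -0.001 ] F [ 0.5015 -0.3343 -0.0544] w 0.08532271215542078 q [-0.0764  0.3333 -0.4704  0.0011 -0.7641 -0.0918]
[ 407  133   70   86 3278] [440.1495 174.302 ] [ 0.3174 -0.1962  0.022 ]
[ 250  157   26   79 1949] [262.7029 196.0221] [ 0.4641 -0.2019  0.022 ]
[   0  240   50   73 1151] [ 21.3545 278.7063] [ 0.6993 -0.1594  0.022 ]
[264.5848 199.0227]
(array([ 0.4652, -0.1943, -0.0012]), [np.float64(0.00025679397734597423), np.float64(0.00025679397734598805)])
(array([0.0031, 0.0017, 0.0882]), array([-0.003 , -0.0005,  0.0036]))
```

View pics/w4.png

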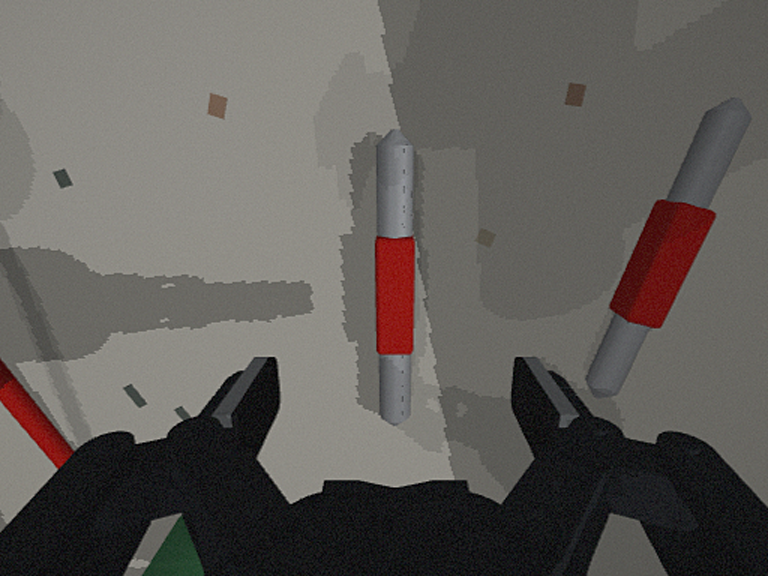

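```bash
python3 - <<'E'
from h import *
p1=np.load("w1.npy",allow_pickle=True).item();p4=np.load("w4.npy",allow_pickle=True).item()
t=robot.grab_frame("top")
print(tri([(p1,(259.3,182.2)),(t,(332.1,223.8))]),tri([(p4,(262.7,196.)),(t,(332.1,223.8))]))
for k in((396,130),(395,424)): print(onz(p4,np.array(k)/1.5,.012))
E
```

```text
(array([ 0.4633, -0.1991,  0.0166]), [np.float64(0.00067531083866223), np.float64(0.0006753108386622986)]) (array([ 0.4636, -0.1995,  0.0147]), [np.float64(0.0009560516326612113), np.float64(0.0009560516326611198)])
[ 0.4487 -0.2872  0.012 ]
[ 0.479  -0.1103  0.012 ]
```

>>> apply_moves --turn '[[0, 0, 0.003], [0, 0, 0.003], [0, 0, 0.003], [0, 0, 0.003], [0, 0, 0.003], [0, 0, 0.003]]' --offset '[[0.004, 0.001, 0.025], [0.004, 0.001, 0.05], [0.004, 0.001, 0.07], [0.004, 0.001, 0.08], [0.004, 0.001, 0.084], [0.004, 0.001, 0.084]]' --fingers '[-1, -1, -1, -1, -1, -1]'

```text
clock: 6.3
tool_pos: [0.463, -0.1994, 0.0082]
tool_rot: [-0.644, 0.765, -0.001, 0.001]
ft_force: [-0.5, -0.0, -0.8]
width: 0.0852
```

```bash
python3 - <<'E'
from h import *
st();print(need([.463,-.200,.005],np.radians(170.2)))
E
```

```text
6.3 [ 0.463  -0.1994  0.0082] yaw 170.2440700029048 tilt [ 0.0018 -0.0003] F [-0.5012 -0.0037 -0.8284] w 0.08522464330470318 q [-0.0839  0.4691 -0.5472  0.0003 -0.5527 -0.0866]
(array([ 0.0006, -0.0001,  0.0032]), array([-0.0018, -0.    ,  0.0008]))
```

>>> apply_moves --turn '[[0, 0, 0], [0, 0, 0], [0, 0, 0], [0, 0, 0], [0, 0, 0], [0, 0, 0], [0, 0, 0], [0, 0, 0]]' --offset '[[0, 0, 0.002], [0, 0, 0.002], [0, 0, 0.002], [0, 0, 0.002], [0, 0, 0.002], [0, 0, 0.002], [0, 0, 0.002], [0, 0, 0.002]]' --fingers '[-1, 0.0, 0.2, 0.4, 0.6, 0.8, 1, 1]'

```text
clock: 7.1
tool_pos: [0.4626, -0.1995, 0.0057]
tool_rot: [-0.644, 0.765, -0.0, 0.0]
ft_force: [0.5, 0.7, 5.4]
width: 0.0208
```

>>> apply_moves --turn '[[0, 0, 0], [0, 0, 0], [0, 0, 0]]' --offset '[[0, 0, 0], [0, 0, 0], [0, 0, 0]]' --fingers '[1, 1, 1]'

```text
clock: 7.4
tool_pos: [0.4626, -0.1995, 0.0057]
tool_rot: [-0.644, 0.765, -0.0, 0.0]
ft_force: [0.2, 0.1, 5.5]
width: 0.0206
```

```bash
python3 - <<'E'
from h import *
st()
E
```

```text
7.4 [ 0.4626 -0.1995  0.0057] yaw 170.22034680027312 tilt [ 0.0011 -0.0002] F [0.2068 0.1229 5.5065] w 0.02056747512053375 q [-0.0843  0.4733 -0.5492  0.0003 -0.5471 -0.0866]
```

>>> apply_moves --turn '[[0, 0, 0], [0, 0, 0], [0, 0, 0], [0, 0, 0], [0, 0, 0], [0, 0, -0.02], [0, 0, -0.04], [0, 0, -0.06]]' --offset '[[0, 0, -0.005], [0, 0, -0.02], [0, 0, -0.05], [0, 0, -0.09], [-0.01, 0.0, -0.13], [-0.04, 0.002, -0.16], [-0.08, 0.005, -0.18], [-0.12, 0.008, -0.19]]' --fingers '[1, 1, 1, 1, 1, 1, 1, 1]'

```text
clock: 8.2
tool_pos: [0.4747, -0.0788, 0.1971]
tool_rot: [-0.666, 0.746, -0.001, 0.001]
ft_force: [1.4, -0.2, -1.9]
width: 0.0206
```

```bash
python3 - <<'E'
from h import *
st();p=robot.grab_frame("wrist");save(p,"w5.png",s=1.5)
print(need([.5037,.1971,.20],np.radians(176.65)))
E
```

```text
8.2 [ 0.4747 -0.0788  0.1971] yaw 173.59492406071692 tilt [0.0026 0.0006] F [ 1.4103 -0.1554 -1.8604] w 0.02061416860018483 q [ 0.1739  0.1687 -0.3873 -0.0002 -1.0121 -0.2856]
(array([-0.2732,  0.0014, -0.0012]), array([-0.0055,  0.0025, -0.0479]))
```

View pics/w5.png

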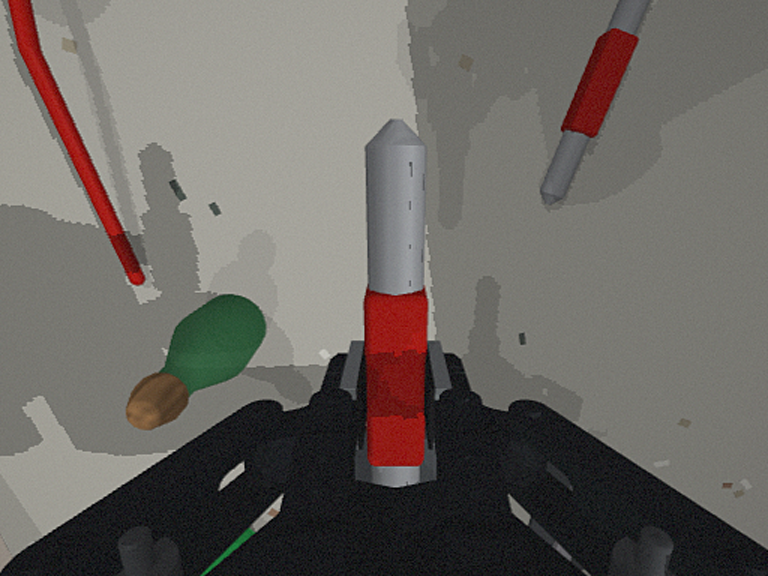

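```bash
python3 - <<'E'
from h import *
p=robot.grab_frame("wrist");s=robot.state();T=R.from_quat(s["tool_rot"]).as_matrix()
for k,dz in(((396,292),.0183),((396,466),.0183),((396,121),.0063),((366,292),.0183),((428,292),.0183)):
    X=onz(p,np.array(k)/1.5,s["tool_pos"][2]+dz);print(k,T.T@(X-s["tool_pos"]))
E
```

```text
(396, 292) [ 0.0334 -0.0009 -0.0183]
(396, 466) [-0.0367 -0.0008 -0.0182]
(396, 121) [ 0.0868 -0.0009 -0.0064]
(366, 292) [ 0.0333 -0.0108 -0.0183]
(428, 292) [ 0.0334  0.0097 -0.0184]
```

>>> apply_moves --turn '[[0, 0, -0.01], [0, 0, -0.02], [0, 0, -0.03], [0, 0, -0.04], [0, 0, -0.048], [0, 0, -0.048], [0, 0, -0.048], [0, 0, -0.048]]' --offset '[[-0.045, 0, 0], [-0.09, 0, 0], [-0.135, 0, 0], [-0.18, 0.001, 0], [-0.22, 0.001, 0], [-0.255, 0.001, 0], [-0.272, 0.001, 0], [-0.272, 0.001, 0]]' --fingers '[1, 1, 1, 1, 1, 1, 1, 1]'

```text
clock: 9.1
tool_pos: [0.5034, 0.1918, 0.1942]
tool_rot: [-0.685, 0.728, 0.0, -0.001]
ft_force: [-1.0, -0.0, -0.9]
width: 0.0207
```

```bash
python3 - <<'E'
from h import *
st();p=robot.grab_frame("wrist");save(p,"w6.png",s=1.5)
np.save("w6.npy",p,allow_pickle=True)
print(need([.5037,.1971,.14],np.radians(176.65)))
s=robot.grab_frame("scene");save(s,"s6.png",(230,80,370,195),5.5)
E
```

```text
9.1 [0.5034 0.1918 0.1942] yaw 176.49912171745902 tilt [-0.0019 -0.001 ] F [-0.9849 -0.0248 -0.8628] w 0.02073709087605981 q [ 0.665   0.2707 -0.2586 -0.0004 -1.0437 -0.7258]
(array([-0.0067, -0.0003,  0.0543]), array([ 0.0023, -0.0015, -0.0039]))
```

View pics/w6.png

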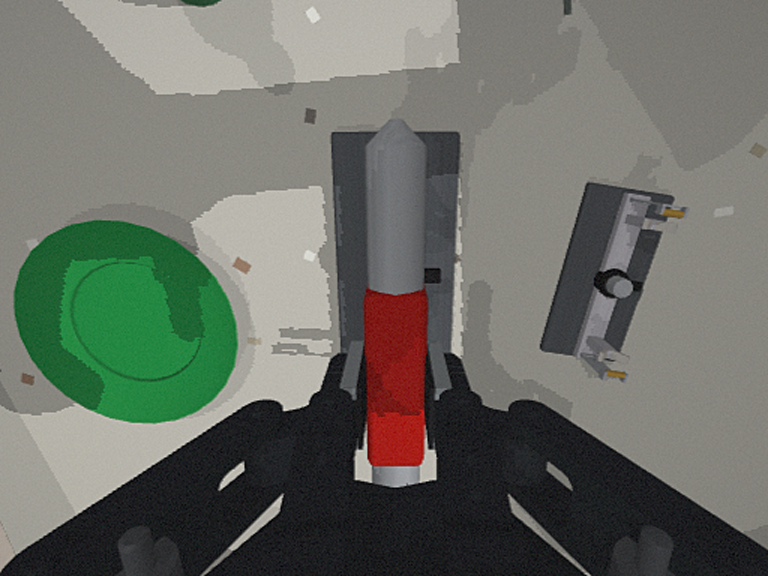

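View pics/s6.png

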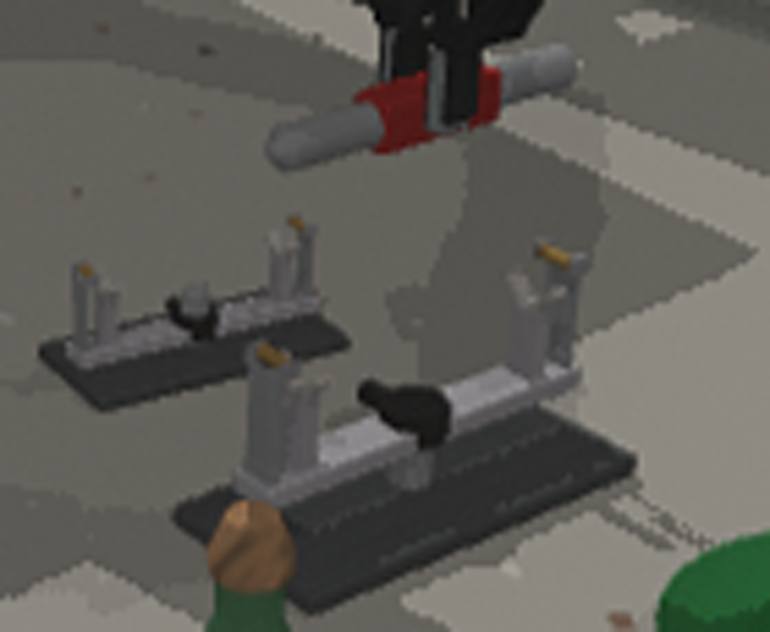

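>>> apply_moves --turn '[[0, 0, 0], [0, 0, 0], [0, 0, 0], [0, 0, 0], [0, 0, 0], [0, 0, 0]]' --offset '[[-0.002, 0, 0], [-0.003, 0.0, 0.02], [-0.004, 0.0, 0.045], [-0.004, 0, 0.065], [-0.004, 0, 0.065], [-0.004, 0, 0.065]]' --fingers '[1, 1, 1, 1, 1, 1]'

```text
clock: 9.8
tool_pos: [0.5043, 0.1938, 0.1308]
tool_rot: [-0.684, 0.729, -0.0, -0.0]
ft_force: [0.6, 0.5, -1.6]
width: 0.0206
```

```bash
python3 - <<'E'
from h import *
st()
print(need([.503,.1956,.115],np.radians(176.65)))
s=robot.grab_frame("scene");save(s,"s7.png",(250,90,370,195),6)
t=robot.grab_frame("top");save(t,"t7.png",(100,160,220,260),6)
E
```

```text
9.8 [0.5043 0.1938 0.1308] yaw 176.3440691856118 tilt [ 0.0003 -0.0004] F [ 0.6367  0.4899 -1.5596] w 0.020551035842473635 q [ 0.6675  0.3389 -0.3402  0.0007 -0.8917 -0.7317]
(array([-0.0017,  0.0015,  0.0158]), array([-0.0004, -0.0004, -0.0053]))
```

View pics/s7.png

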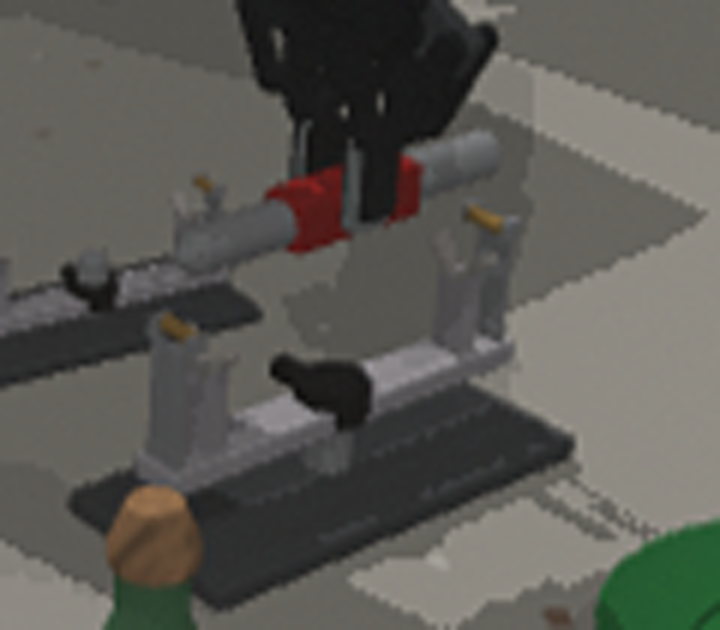

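View pics/t7.png

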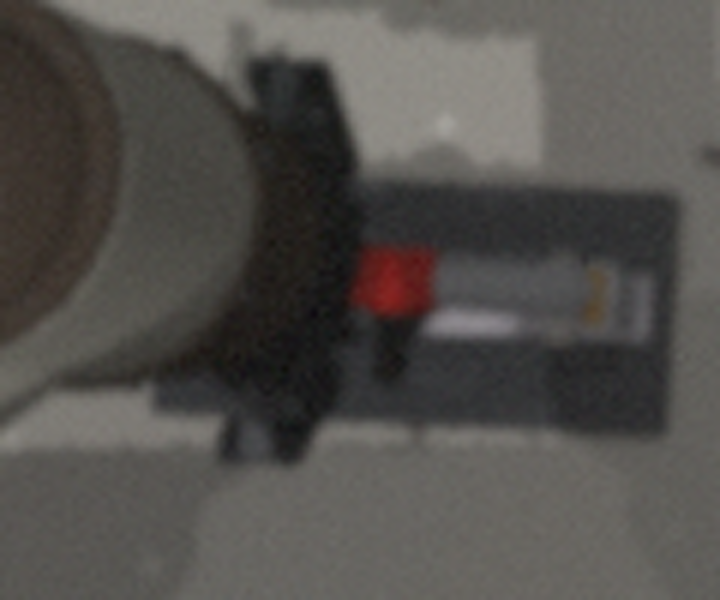

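>>> apply_moves --turn '[[0, 0, -0.005], [0, 0, -0.005], [0, 0, -0.005], [0, 0, -0.005]]' --offset '[[-0.0015, 0.0012, 0.006], [-0.0015, 0.0012, 0.012], [-0.0015, 0.0012, 0.012], [-0.0015, 0.0012, 0.012]]' --fingers '[1, 1, 1, 1]'

```text
clock: 10.3
tool_pos: [0.5028, 0.1962, 0.1182]
tool_rot: [-0.686, 0.727, -0.0, -0.0]
ft_force: [0.2, 0.5, -0.7]
width: 0.0208
```

```bash
python3 - <<'E'
from h import *
st()
print(need([.503,.1956,.115],np.radians(176.65)))
s=robot.grab_frame("scene");save(s,"s8.png",(250,100,370,170),6.5)
# expected features
st_=robot.state();c=np.array([.5037,.1971,0]);u=np.array([np.sin(np.radians(3.35)),np.cos(np.radians(3.35)),0])
z=st_["tool_pos"][2]+.006
for k in(-90,90): print("rod end px",(proj(s,c+u*k/1e3+[0,0,z])-[250,100])*6.5, "roller",(proj(s,c+u*np.sign(k)*.087+[0,0,.102])-[250,100])*6.5)
E
```

```text
10.3 [0.5028 0.1962 0.1182] yaw 176.6918319644227 tilt [-0.0003 -0.0003] F [ 0.192   0.4621 -0.6593] w 0.020832584632782775 q [ 0.6727  0.3535 -0.3559  0.0001 -0.8619 -0.7305]
(array([ 0.0006, -0.0003,  0.0032]), array([ 0.0003, -0.0003,  0.0007]))
rod end px [188.4947 241.5644] roller [192.518  293.9146]
rod end px [533.5976 119.3185] roller [522.7825 172.6188]
```

View pics/s8.png

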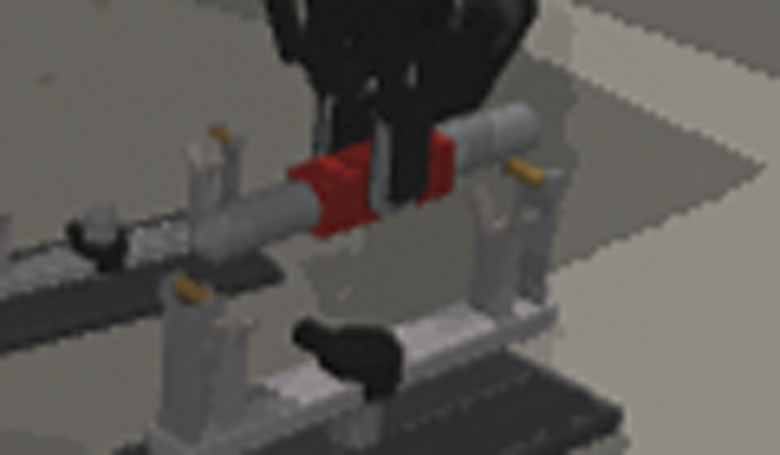

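>>> apply_moves --turn '[[0, 0, 0], [0, 0, 0], [0, 0, 0], [0, 0, 0], [0, 0, 0]]' --offset '[[0.001, 0, 0.002], [0.001, 0, 0.004], [0.001, 0, 0.006], [0.001, 0, 0.007], [0.001, 0, 0.007]]' --fingers '[1, 1, 1, 1, 1]'

```text
clock: 10.85
tool_pos: [0.5027, 0.1951, 0.1111]
tool_rot: [-0.686, 0.727, 0.0, -0.0]
ft_force: [0.8, -0.2, -1.9]
width: 0.0207
```

>>> apply_moves --turn '[[0, 0, 0], [0, 0, 0], [0, 0, 0]]' --offset '[[0, 0, 0.001], [0, 0, 0.002], [0, 0, 0.003]]' --fingers '[1, 1, 1]'

```text
clock: 11.15
tool_pos: [0.5028, 0.1952, 0.1083]
tool_rot: [-0.686, 0.727, -0.0, 0.0]
ft_force: [-0.1, -0.4, -1.2]
width: 0.0207
```

>>> apply_moves --turn '[[0, 0, 0], [0, 0, 0], [0, 0, 0]]' --offset '[[0, 0, 0.001], [0, 0, 0.002], [0, 0, 0.002]]' --fingers '[1, 1, 1]'

```text
clock: 11.45
tool_pos: [0.5029, 0.1953, 0.1064]
tool_rot: [-0.686, 0.727, -0.0, 0.0]
ft_force: [0.2, 0.6, -0.0]
width: 0.0208
```

```bash
python3 - <<'E'
from h import *
st();print(robot.state()["moment"])
s=robot.grab_frame("scene");save(s,"s9.png",(250,100,370,170),6.5)
p=robot.grab_frame("wrist");save(p,"w9.png",s=1.5)
E
```

```text
11.45 [0.5029 0.1953 0.1064] yaw 176.68124557972925 tilt [0.0003 0.0002] F [ 0.2212  0.595  -0.0366] w 0.02079125726715225 q [ 0.6711  0.3677 -0.37    0.     -0.8328 -0.7291]
[0.0825 0.0548 0.0115]
```

View pics/s9.png

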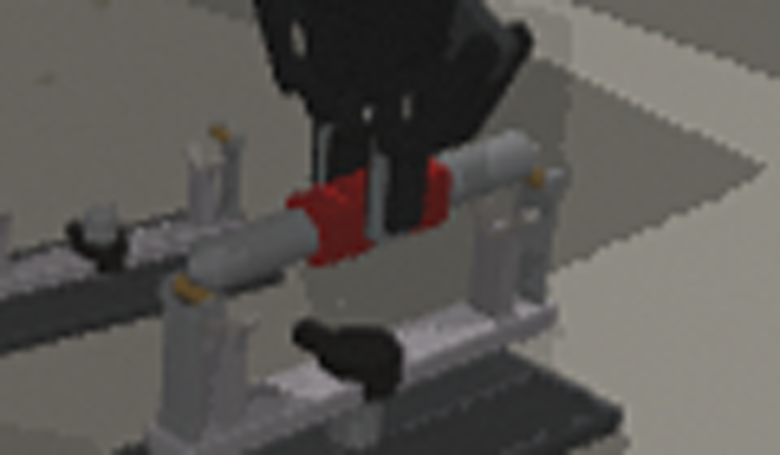

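View pics/w9.png

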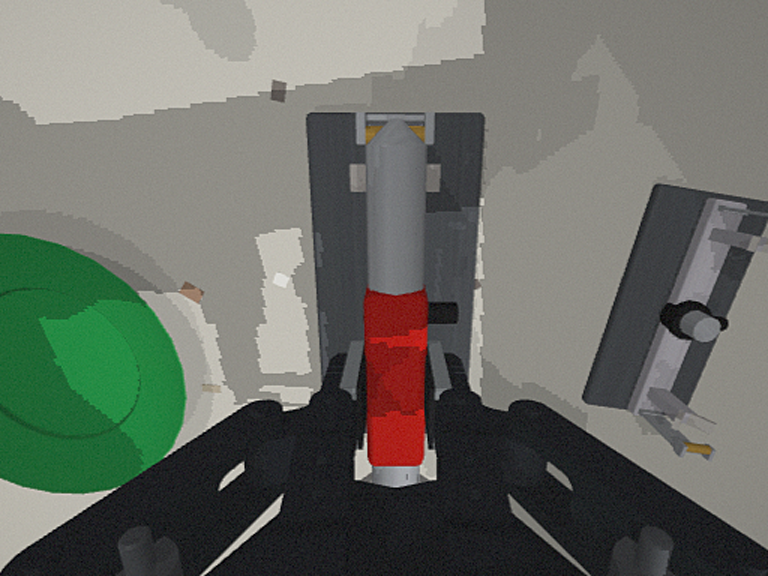

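>>> apply_moves --turn '[[0, 0, 0], [0, 0, 0], [0, 0, 0]]' --offset '[[0, 0, 0.001], [0, 0, 0.002], [0, 0, 0.002]]' --fingers '[1, 1, 1]'

```text
clock: 11.85
tool_pos: [0.5031, 0.1954, 0.1048]
tool_rot: [-0.686, 0.727, -0.0, 0.0]
ft_force: [-0.9, 0.2, 3.0]
width: 0.0206
```

>>> apply_moves --turn '[[0, 0, 0], [0, 0, 0], [0, 0, 0]]' --offset '[[0, 0, 0.001], [0, 0, 0.001], [0, 0, 0.001]]' --fingers '[1, 1, 1]'

```text
clock: 12.15
tool_pos: [0.5032, 0.1954, 0.1041]
tool_rot: [-0.686, 0.727, -0.0, 0.001]
ft_force: [-1.9, 1.6, 5.3]
width: 0.0209
```

```bash
python3 - <<'E'
from h import *
st();print(robot.state()["moment"])
E
```

```text
12.15 [0.5032 0.1954 0.1041] yaw 176.69878247056695 tilt [0.0012 0.0004] F [-1.8518  1.5543  5.3392] w 0.020914207280566824 q [ 0.6711  0.3707 -0.3726  0.0006 -0.8264 -0.7291]
[-0.0244  0.3252 -0.0551]
```

>>> apply_moves --turn '[[0, 0, 0], [0, 0, 0], [0, 0, 0]]' --offset '[[0, 0, 0.001], [0, 0, 0.001], [0, 0, 0.001]]' --fingers '[1, 1, 1]'

```text
clock: 12.45
tool_pos: [0.5034, 0.1954, 0.1035]
tool_rot: [-0.686, 0.727, -0.0, 0.001]
ft_force: [-1.9, 0.4, 7.7]
width: 0.0206
```

>>> apply_moves --turn '[[0, 0, 0], [0, 0, 0], [0, 0, 0]]' --offset '[[0, 0, 0.001], [0, 0, 0.001], [0, 0, 0.001]]' --fingers '[1, 1, 1]'

```text
clock: 12.75
tool_pos: [0.5035, 0.1955, 0.1028]
tool_rot: [-0.687, 0.727, -0.0, 0.001]
ft_force: [-2.4, 0.3, 8.2]
width: 0.0205
```

>>> apply_moves --turn '[[0, 0, 0], [0, 0, 0], [0, 0, 0]]' --offset '[[0, 0, 0.001], [0, 0, 0.001], [0, 0, 0.001]]' --fingers '[1, 1, 1]'

```text
clock: 13.05
tool_pos: [0.5036, 0.1957, 0.1022]
tool_rot: [-0.687, 0.727, -0.0, 0.001]
ft_force: [-2.1, 1.2, 9.6]
width: 0.021
```

```bash
python3 - <<'E'
from h import *
st();print(robot.state()["moment"])
p=robot.grab_frame("wrist");save(p,"w10.png",(190,60,330,320),2.3)
s=robot.grab_frame("scene");save(s,"s10.png",(250,100,370,170),6.5)
E
```

```text
13.05 [0.5036 0.1957 0.1022] yaw 176.71921120091594 tilt [0.0023 0.0009] F [-2.1423  1.2384  9.563 ] w 0.020958452185404604 q [ 0.6713  0.3732 -0.3747  0.001  -0.8205 -0.7292]
[ 0.0175  0.8062 -0.0784]
```

View pics/s10.png

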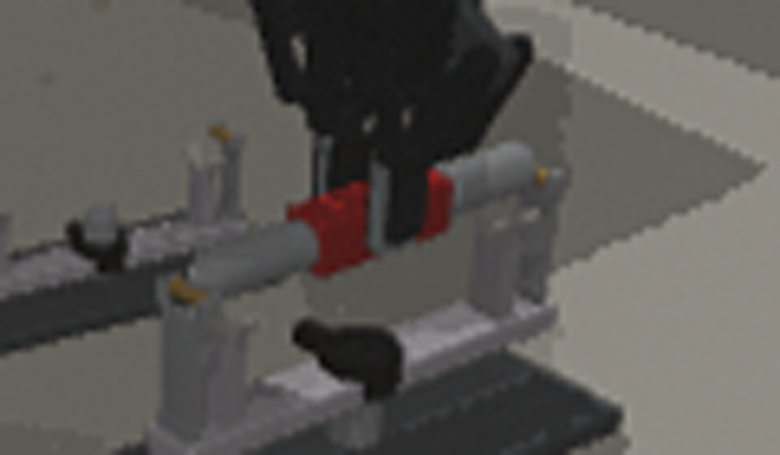

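View pics/w10.png

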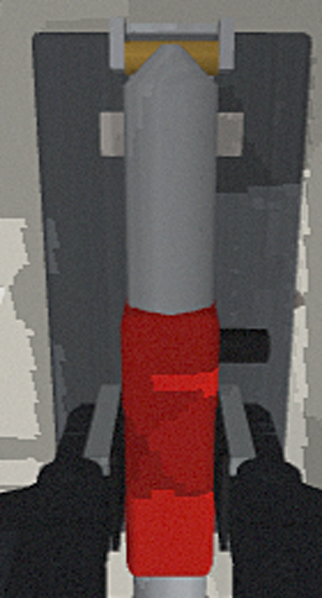

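>>> apply_moves --turn '[[0, 0, 0], [0, 0, 0], [0, 0, 0]]' --offset '[[0, 0, 0.001], [0, 0, 0.001], [0, 0, 0.001]]' --fingers '[1, 1, 1]'

```text
clock: 13.45
tool_pos: [0.5035, 0.1956, 0.1012]
tool_rot: [-0.687, 0.727, -0.0, 0.001]
ft_force: [-2.5, 0.9, 9.4]
width: 0.0208
```

>>> apply_moves --turn '[[0, 0, 0], [0, 0, 0], [0, 0, 0]]' --offset '[[0, 0, 0.001], [0, 0, 0.001], [0, 0, 0.001]]' --fingers '[1, 1, 1]'

```text
clock: 13.75
tool_pos: [0.5035, 0.1954, 0.1001]
tool_rot: [-0.687, 0.727, -0.001, 0.001]
ft_force: [-2.3, 0.6, 9.2]
width: 0.0208
```

>>> apply_moves --turn '[[0, 0, 0], [0, 0, 0], [0, 0, 0]]' --offset '[[0, 0, 0.001], [0, 0, 0.001], [0, 0, 0.001]]' --fingers '[1, 1, 1]'

```text
clock: 14.05
tool_pos: [0.5034, 0.1955, 0.0982]
tool_rot: [-0.686, 0.727, -0.0, 0.001]
ft_force: [-0.9, 0.7, 5.3]
width: 0.0208
```

```bash
python3 - <<'E'
from h import *
st();print(robot.state()["moment"])
E
```

```text
14.05 [0.5034 0.1955 0.0982] yaw 176.6993743860683 tilt [0.0016 0.0005] F [-0.9465  0.6804  5.2617] w 0.020754159324300553 q [ 0.6711  0.3784 -0.3788  0.0008 -0.812  -0.7292]
[-0.0354  0.2186 -0.0494]
```

>>> apply_moves --turn '[[0, 0, 0], [0, 0, 0], [0, 0, 0]]' --offset '[[0, 0, 0.001], [0, 0, 0.002], [0, 0, 0.002]]' --fingers '[1, 1, 1]'

```text
clock: 14.35
tool_pos: [0.5031, 0.1955, 0.0946]
tool_rot: [-0.686, 0.727, 0.0, 0.001]
ft_force: [3.0, 1.5, -5.1]
width: 0.0209
```

>>> apply_moves --turn '[[0, 0, 0], [0, 0, 0], [0, 0, 0]]' --offset '[[0, 0, 0.001], [0, 0, 0.002], [0, 0, 0.002]]' --fingers '[1, 1, 1]'

```text
clock: 14.65
tool_pos: [0.5027, 0.1951, 0.0924]
tool_rot: [-0.686, 0.727, 0.0, -0.0]
ft_force: [3.1, 1.6, -6.4]
width: 0.0205
```

>>> apply_moves --turn '[[0, 0, 0], [0, 0, 0], [0, 0, 0]]' --offset '[[0, 0, 0.001], [0, 0, 0.001], [0, 0, 0.001]]' --fingers '[1, 1, 1]'

```text
clock: 14.95
tool_pos: [0.5026, 0.1951, 0.0918]
tool_rot: [-0.686, 0.727, 0.0, -0.0]
ft_force: [3.1, 1.7, -8.2]
width: 0.0207
```

```bash
python3 - <<'E'
from h import *
st();print(robot.state()["moment"])
E
```

```text
14.95 [0.5026 0.1951 0.0918] yaw 176.6633159459182 tilt [-0.0006 -0.0002] F [ 3.1398  1.7022 -8.2317] w 0.0207186299787266 q [ 0.671   0.3865 -0.3856 -0.0003 -0.7992 -0.729 ]
[ 0.6623 -1.0304  0.0101]
```

>>> apply_moves --turn '[[0, 0, 0], [0, 0, 0], [0, 0, 0]]' --offset '[[0, 0, 0.001], [0, 0, 0.001], [0, 0, 0.001]]' --fingers '[1, 1, 1]'

```text
clock: 15.25
tool_pos: [0.5027, 0.1951, 0.0912]
tool_rot: [-0.686, 0.727, 0.0, -0.0]
ft_force: [2.8, 1.5, -6.9]
width: 0.021
```

>>> apply_moves --turn '[[0, 0, 0], [0, 0, 0], [0, 0, 0]]' --offset '[[0, 0, 0.0005], [0, 0, 0.0005], [0, 0, 0.0005]]' --fingers '[1, 1, 1]'

```text
clock: 15.55
tool_pos: [0.5028, 0.1951, 0.0908]
tool_rot: [-0.686, 0.727, 0.0, -0.0]
ft_force: [3.0, 1.1, -6.8]
width: 0.0209
```

```bash
python3 - <<'E'
from h import *
st();print(robot.state()["moment"])
p=robot.grab_frame("wrist");save(p,"w11.png",(190,60,330,320),2.3)
s=robot.grab_frame("scene");save(s,"s11.png",(250,100,370,170),6.5)
E
```

```text
15.55 [0.5028 0.1951 0.0908] yaw 176.6747085259605 tilt [-0.0001 -0.    ] F [ 3.0269  1.1088 -6.752 ] w 0.020886497142828996 q [ 0.6711  0.3878 -0.3867 -0.     -0.7963 -0.7291]
[ 0.5824 -0.7977 -0.0889]
```

View pics/s11.png

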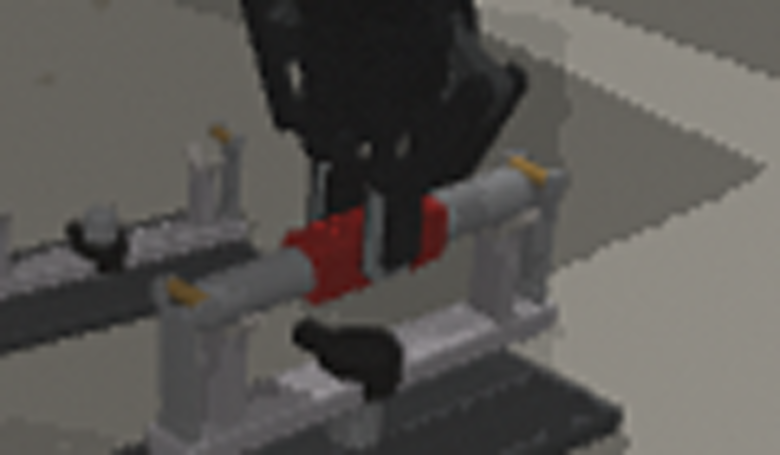

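View pics/w11.png

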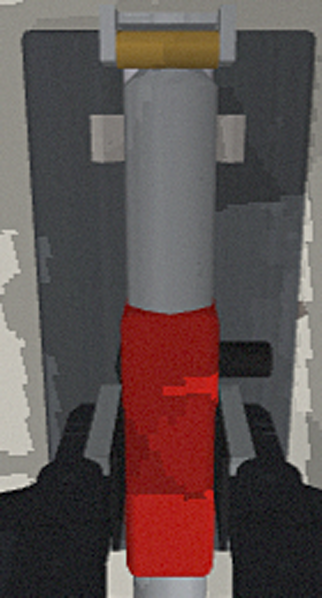

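>>> apply_moves --turn '[[0, 0, 0], [0, 0, 0], [0, 0, 0]]' --offset '[[0, 0, 0.001], [0, 0, 0.001], [0, 0, 0.001]]' --fingers '[1, 1, 1]'

```text
clock: 15.95
tool_pos: [0.5029, 0.1952, 0.0902]
tool_rot: [-0.686, 0.727, -0.0, 0.0]
ft_force: [0.5, 2.5, -2.4]
width: 0.0204
```

>>> apply_moves --turn '[[0, 0, 0], [0, 0, 0], [0, 0, 0]]' --offset '[[0, 0, 0.001], [0, 0, 0.001], [0, 0, 0.001]]' --fingers '[1, 1, 1]'

```text
clock: 16.25
tool_pos: [0.5032, 0.1953, 0.0897]
tool_rot: [-0.686, 0.727, -0.0, 0.0]
ft_force: [-0.6, 0.3, 5.4]
width: 0.0205
```

```bash
python3 - <<'E'
from h import *
st();print(robot.state()["moment"])
E
```

```text
16.25 [0.5032 0.1953 0.0897] yaw 176.70399883191445 tilt [0.001  0.0002] F [-0.6251  0.3304  5.4336] w 0.020460790711029356 q [ 0.671   0.3894 -0.3879  0.0007 -0.7925 -0.729 ]
[ 0.1092  0.0689 -0.0256]
```

>>> apply_moves --turn '[[0, 0, 0], [0, 0, 0], [0, 0, 0], [0, 0, 0], [0, 0, 0], [0, 0, 0]]' --offset '[[0, 0, -0.0005], [0, 0, -0.0005], [0, 0, -0.0005], [0, 0, -0.0005], [0, 0, -0.0005], [0, 0, -0.0005]]' --fingers '[0.4, 0, -0.4, -0.6, -0.6, -0.6]'

```text
clock: 16.85
tool_pos: [0.5027, 0.1951, 0.0892]
tool_rot: [-0.686, 0.727, 0.0, -0.0]
ft_force: [0.5, -0.4, -0.6]
width: 0.0683
```

```bash
python3 - <<'E'
from h import *
st()
p=robot.grab_frame("wrist");save(p,"w12.png",s=1.5)
E
```

```text
16.85 [0.5027 0.1951 0.0892] yaw 176.67529324648322 tilt [-0.0003 -0.0002] F [ 0.5431 -0.4465 -0.5575] w 0.0683132052435114 q [ 0.6711  0.3901 -0.3883 -0.     -0.7928 -0.7291]
```

View pics/w12.png

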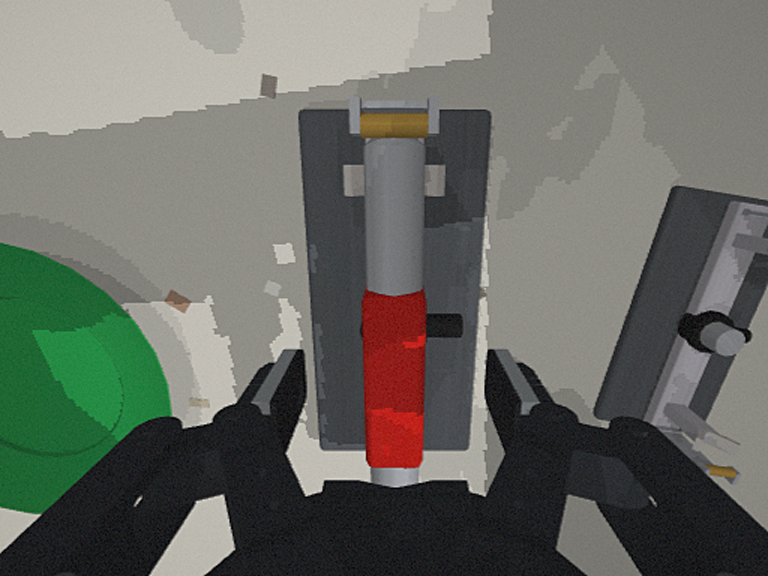

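Released cleanly: the rod at (394,300) stays put under the brass roller at (394,124), with the jaws clear on both sides. I'll retreat straight up.

>>> apply_moves --turn '[[0, 0, 0], [0, 0, 0], [0, 0, 0], [0, 0, 0], [0, 0, 0], [0, 0, 0], [0, 0, 0]]' --offset '[[0, 0, -0.01], [0, 0, -0.03], [0, 0, -0.06], [0, 0, -0.1], [0, 0, -0.14], [0, 0, -0.15], [0, 0, -0.15]]' --fingers '[-0.6, -0.6, -0.6, -0.6, -0.6, -0.6, -0.6]'

```text
clock: 17.6
tool_pos: [0.5036, 0.1957, 0.2421]
tool_rot: [-0.686, 0.727, -0.0, 0.003]
ft_force: [-0.7, -0.5, -0.2]
width: 0.0687
```

```bash
python3 - <<'E'
from h import *
st()
p=robot.grab_frame("wrist");s=robot.grab_frame("scene")
save(s,"s13.png",(250,100,370,190),6);save(s,"s13f.png",s=1.5)
save(p,"w13.png",s=1.5)
for d in robot.mark_of("rod",p)+robot.mark_of("rod",s): print(d)
print(proj(p,[.5037,.1971,.096]),proj(s,[.5037,.1971,.096]))
for t in("cruet","plate","ladle"):
    for d in robot.mark_of(t,s): print(t,d["conf"],d["uv"])
E
```

```text
17.6 [0.5036 0.1957 0.2421] yaw 176.68227495167238 tilt [0.0045 0.0034] F [-0.6964 -0.4543 -0.175 ] w 0.06869537493351273 q [ 0.6711  0.23   -0.1872  0.0002 -1.148  -0.7291]
{'uv': [265.7, 179.6], 'conf': 0.84}
{'uv': [135.8, 190.4], 'conf': 0.69}
{'uv': [304.7, 139.5], 'conf': 0.6}
[264.4338 179.9526] [305.9183 137.6558]
cruet 0.69 [269.8, 229.3]
plate 0.82 [385.7, 203.0]
ladle 0.62 [168.7, 324.8]
```

View pics/s13.png

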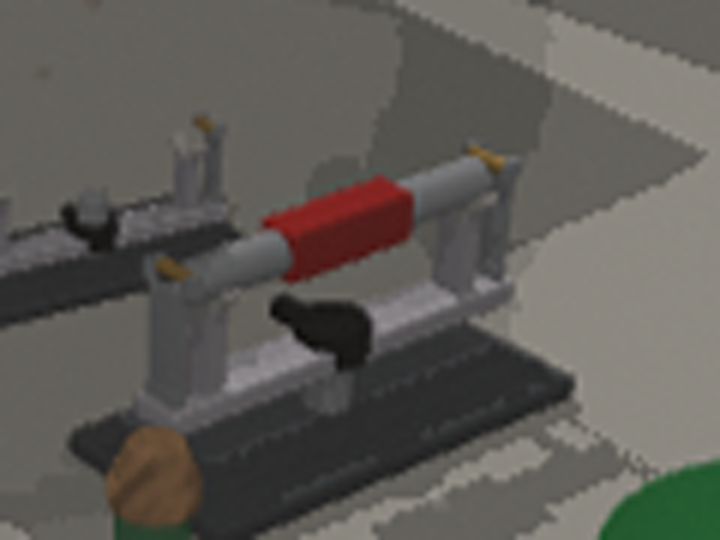

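View pics/w13.png

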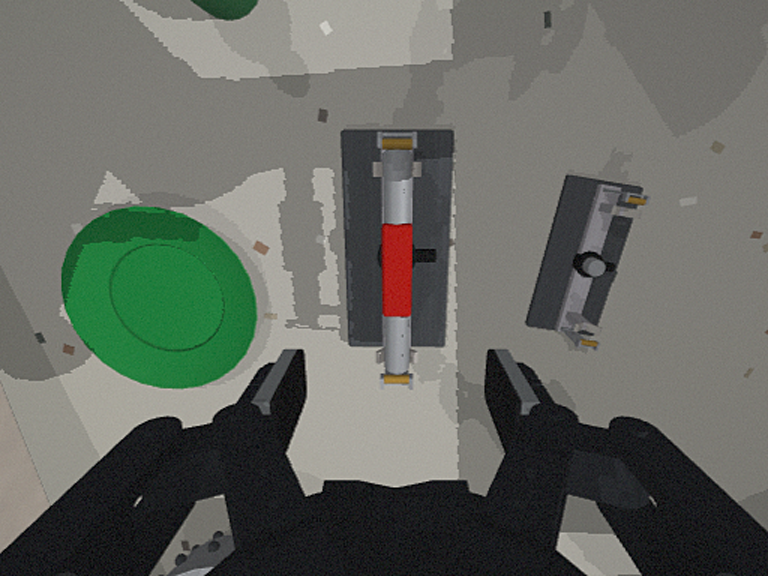

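```bash
python3 - <<'E'
from h import *
p=robot.grab_frame("wrist")
h=cv2.cvtColor(p["image"],cv2.COLOR_RGB2HSV)
m=((h[...,0]>12)&(h[...,0]<28)&(h[...,1]>110)&(h[...,2]>70)).astype(np.uint8)[80:270,230:300]
n,l,s,c=cv2.connectedComponentsWithStats(m)
X=[onz(p,c[i]+[230,80],.102) for i in range(1,n) if s[i,4]>30];print(X,np.linalg.norm(X[1]-X[0]),np.mean(X,0))
hh=((h[...,1]>140)&((h[...,0]<10)|(h[...,0]>170))&(h[...,2]>50)).astype(np.uint8)[100:240,240:290]
r=np.argwhere(hh);a,b=r[:,0].min()+100,r[:,0].max()+101
print([onz(p,(264.6,v),.108) for v in(a,b)])
print(robot.job_done())
E
```

```text
[array([0.4986, 0.1081, 0.102 ]), array([0.5095, 0.285 , 0.102 ])] 0.17731850440500854 [0.5041 0.1966 0.102 ]
[array([0.4995, 0.1606, 0.108 ]), array([0.5034, 0.23  , 0.108 ])]
the job is handed in; nothing more can be done
None
```

The rod is in the larger stand and the job is handed in at about 18 s. I picked up the farther of the two rods by its red grip and lowered it between the clips in steps of about 1 mm. Then I let go and backed straight up.

**Snap-in:**
- The rollers first touched about 15 mm above where the rod ended up.
- The wrist force peaked at about 10 N, changed to a downward pull of 7–8 N, then rose to 5 N at the hard stop. At the stop the wrist moments were close to zero, so both ends bore evenly.
- I put the seated axis at about 96 mm, from the tool height at the stop.

**Last checks:**
- Both cameras show both brass rollers over the rod's ends, with the rod lying in the saddles.
- The roller spacing reads 177 mm against 174 mm at rest. That is about 1.7 mm outward per side, or 0.03 rad, inside the range for a rod that is home. The two are symmetrical about the stand's centre to about 1 mm.
- The wrist force is back to about zero and the fingers are clear.

**Disagreements:**
- The downward pull was slightly above the 3–6 N given.
- The wrist-only height for the rod's grip was implausible (-1 mm). I used the wrist and top cameras together instead, which gave 15–17 mm.
- In the scene camera the network's marks for the cruet, plate and ladle moved 3–5 pixels between the first and last pictures. The marks are only approximate; I did not go near any of the three, and I saw no contact.

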